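# Mount the big reel on the bench reel seat and lock it

## Robot

A 7-joint arm with a two-finger parallel gripper is mounted at the origin on the work surface. World frame = base frame: x ahead of the robot, y to its left, z up, the work surface at z = 0. Lengths are in m, angles in rad, forces in N, time in s.
With the tool pointing down it reaches from about 0.425 to 0.925 m from the base axis. Payload 6.8 kg.
Tool frame: the origin (TCP) lies at the very end of the fingers, on their centre line; the grasp point (between the pads) lies 19 mm behind it; x points along the fingers, y is the direction in which the jaws open and shut, and the axes are right-handed (so a half turn about x gives the same grasp; the last joint's range is limited). The gripper opens to 88 mm and grips with 3 to 60 N. Pads are 20 mm wide; open, the fingers measure 115 mm over their backs; the gripper's body (75 mm by 178 mm) begins 61 mm behind the grasp point.
Start: joints at [-1.353, 0.477, 0.022, 1.555, -0.011, 1.109, -0.083], TCP at [0.216, 0.64, 0.223] pointing down, gripper open.
Joint ranges: [-2.96, 2.96], [-0.34, 2.1], [-1.41, 1.46], [0.24, 2.44], [-1.37, 4.51], [0.17, 1.92], [-2.96, 2.96]. Speed limits (rad/s): [2.39, 2.39, 3.14, 3.14, 3.14, 3.14, 3.14].

## Interface

Orientations are given as a unit quaternion [x, y, z, w].
In Python, from plant import get_state, read_camera, get_calibration, order gives the robot as it stands.
- The arm moves only by the tool play_rows, never from a script. Its argument "deltas" is a list of rows, each a list of 7 numbers: the shift along the world's x, y, z in mm, then the turn, a rotation vector about the world's x, y, z in degrees, then the finger opening in mm, from 0 to 87.8. In form: [[x, y, z, ax, ay, az, gripper], ...]. A call has exactly 10 rows; each row shifts and turns the commanded pose from where the row before left it; what a row does not reach is not made up. A row lasts 1/12 s, in which the tool goes at most 41.7 mm and 7.16 degrees, less where a joint would pass 70% of its speed; a pose out of reach is approached as far as the arm can. A call is refused whole if a number of a shift passes 41.7 or a number of a turn 7.16, either way. A call with a gripper value outside its range is refused whole. The fingers move at their own pace and stop on an object; "force" is the grip in N (left out, the last holds). Time passes only in rows, so rows that do not move let the fingers close, or fill a call up. It gives the time, the measured TCP pose, the force and the opening at its end, in the units of the state.
- get_state(): the state, without advancing time (a new reading comes with each control period).
- read_camera(name): name is "side" or "top"; returns (picture, depth): 420x560x3 uint8, blue, green, red; 420x560 float32, m along the optical axis (not along the pixel's ray), 0 where there is no reading.
- get_calibration(name): a dict with "K" (3x3 intrinsics, pixels), "eye" and "rotation" of the camera in the world. Camera axes: x right, y down, z forward; pixel columns grow to the right and rows downward; lengths in m; the calibration is good to about 2 mm. A picture is of the moment at which its call begins. get_calibration takes no time and is no camera call.
- order.close_job(): hands the job in, once; it reports no verdict.
The state is a dict: "time_s": time; "q": joint angles; "qvel": joint speeds; "effort": joint torques, N m; "tool_pos": TCP position; "orientation": TCP orientation; "wrist_force": force on the tool from outside, world axes, zero at the start; "torque": the same for the moment, N m; "finger_gap": finger opening in m.
Only numpy, scipy, OpenCV 4.12 (cv2) and the standard library are available. Lean on these libraries where they do the work, as an engineer would, in place of code of your own. Each camera call takes 0.05 s, during which the arm holds its last target. There are 200 camera calls.

## Task

Take the larger of the two fishing reels out of its sloping rack, pulling it straight off against the two sprung rollers that hold its foot, and set it on the bench reel seat with its crank knob on the lever's side and the front end of its foot pushed fully home under the fixed hood. Only after that, slide the loose hood fully over the other end of the foot, and then swing the locking lever all the way round behind it. Leave the small reel, the racks and all the other tackle where they are.

Things in the scene. Friction and masses are not known exactly. Their poses are not given: they have to be found in the camera images.
- reel: Larger reel, aluminium, about 0.28 kg. Disc 84 mm diameter, 40 mm thick along y (flat faces y = +-20), centre 58 mm and top 100 mm above the origin, on a stem and a steel foot 90 (x) x 24 (y) x 6 mm. Origin: centre of foot's underside. Starts in its rack, z leaning 25 degrees towards the robot side, +x end of the foot higher. Pinch across the faces at z = 68.
- reel_crank (a point): Middle of the larger reel's crank knob (14 mm diameter, standing out of the +y face from y = 20 to 44 mm), at (24, 35, 38) mm in the reel's frame.
- rack: Fixed oak rack of the larger reel, 130 x 90 mm, origin centre of underside, x up the slope. Deck tilted 25 degrees, its centre 85 mm up; there the foot stands between cheeks 31 mm apart, 10 mm high. At each foot end a sprung 16 mm roller hangs 3 mm over the foot; a straight pull along the reel's z of 6 to 13 N frees it within 8 mm. Reels swap places between runs.
- small_reel: The smaller reel, to be left alone: same shape and foot, disc 60 mm in diameter and 28 mm thick, in a second rack of the same kind about 160 mm to the side. Origin and axes as for the larger reel.
- saddle (a point): Middle of the reel seat's saddle floor (fixed oak block 215 x 70 mm, floor 35 mm above the table): the reel's origin lies here when home, axes agreeing with the reel's. x to the fixed hood, y to the lever's side. Guide cheeks 31 mm apart, 10 mm high, flared to 15, from x = -31 to 35 mm. Set the reel down 18 mm short (-x), flat on the floor, then push it along +x until it stops.
- fixed_hood (a point): Middle of the fixed hood's mouth at floor height, at saddle x = 33 mm: a slot 8.8 mm high with a flared mouth, end wall 12.5 mm inside, so that it covers the last 10 mm of the foot. Both hoods are 45 mm wide and about 16 mm high over the floor.
- hood_knob (a point): Centre of the top of the round birch knob (22 mm diameter, 30 mm of straight height, top 60 mm above the saddle floor) on the sliding hood; at saddle x = -125 mm + joint value, y = 0. The hood's mouth is 45 mm nearer the saddle than the knob.
- hood (a joint): Slide of the hood along the saddle's +x, in m: 0 = open (mouth at saddle x = -80 mm), 0.045 = home over the foot's rear end (mouth at x = -35 mm, covering 10 mm of foot). Starts at 0 to 0.010; stays where it is left; slides with about 3 N. Its inner end also pushes the foot the last bit.
- lever_grip (a point): Centre of the top of the lever's upright round birch grip (18 mm diameter, 48 mm tall, top 56 mm above the saddle floor), 46 mm from the lever's pivot.
- lever_hinge (a point): Point on the lever's vertical pivot axis at the height of the grip's top; at saddle (-103, 32) mm.
- lever (a joint): Lever angle in rad: 0 = open (grip arm points along the saddle's -x), growing clockwise seen from above to 1.57 = locked (grip arm along the saddle's +y, 34 mm short arm across behind the hood). Starts at 0 to 0.35; stays where it is left; takes about 2 N at the grip.
- jig: Chrome cod jig lying flat, 175 mm long (x), 26 mm wide, 24 mm high; bystander, origin centre of underside.
- bobber: Red-and-white plastic bobber, 56 mm diameter, 66 mm high, standing; bystander, origin centre of underside.
- fly_box: Varnished oak fly box 80 (x) x 120 (y) x 33 mm; bystander, origin centre of underside.
- sinker: Pewter-grey pear-shaped lead sinker, 52 mm diameter, 60 mm high; bystander, origin centre of underside.
- pliers: Steel split-ring pliers with green grips lying flat, 170 mm long (x), 56 mm wide, 16 mm high; bystander, origin near the middle of underside.
- thermos: Steel flask, 70 mm diameter, 205 mm high, standing; bystander, origin centre of underside.
Mind the look-alikes: they are no part of the job. Leave any turquoise look-alike of the reel alone.

How it is judged:
On the way, in this order (a step that is already met when the one before it is completed fails the run):
1. the larger reel is pulled clear of its rack (distance of reel from where it was at the start of the episode above 0.06 m and value of joint hood below 0.03 m and value of joint lever below 0.8 rad), for 0.1 s.
2. the reel's foot is flat in the saddle and home under the fixed hood, crank knob on the lever's side, sliding hood not yet over it (x of reel in the frame of saddle between -0.005 and 0.005 m and y of reel in the frame of saddle between -0.006 and 0.006 m and z of reel in the frame of saddle between -0.004 and 0.004 m and angle between the x axis of reel and the x axis of saddle, either way round below 0.08 rad and angle between reel's own z axis and vertical below 0.08 rad and y of reel_crank in the frame of saddle above 0.015 m and value of joint hood below 0.03 m), for 0.2 s.
3. the sliding hood is home over the foot's rear end, the lever still open (x of reel in the frame of saddle between -0.005 and 0.005 m and y of reel in the frame of saddle between -0.006 and 0.006 m and z of reel in the frame of saddle between -0.004 and 0.004 m and angle between the x axis of reel and the x axis of saddle, either way round below 0.08 rad and angle between reel's own z axis and vertical below 0.08 rad and y of reel_crank in the frame of saddle above 0.015 m and value of joint hood above 0.041 m and value of joint lever below 0.8 rad), for 0.2 s.
4. the locking lever is turned fully (x of reel in the frame of saddle between -0.005 and 0.005 m and y of reel in the frame of saddle between -0.006 and 0.006 m and z of reel in the frame of saddle between -0.004 and 0.004 m and angle between the x axis of reel and the x axis of saddle, either way round below 0.08 rad and angle between reel's own z axis and vertical below 0.08 rad and y of reel_crank in the frame of saddle above 0.015 m and value of joint hood above 0.041 m and value of joint lever above 1.42 rad), for 0.2 s.
At the end, for the whole second after the job is handed in: The larger reel stands in the seat at rest, its origin within 5 mm along, 6 mm across and 4 mm in height of the saddle point, upright and in line within 0.08 rad, crank knob on the lever's side; the sliding hood is at 0.041 m or more and the lever at 1.42 rad or more (all of step 4 and linear speed of reel below 0.02 m/s); the robot touches nothing.
It fails at once if a bystander (small reel, jig, bobber, fly box, sinker, pliers, flask) is shifted by more than 30 mm (distance of any of small_reel, jig, bobber, fly_box, sinker, pliers, thermos from where it was at the start of the episode above 0.03 m).
It also fails if it takes over 72 s, if anything falls off the work surface, if the arm or the gripper's body presses on something with over 40 N, if the wrist force passes 120 N, or if a joint passes its speed limit or range.

## Working session

There is one attempt and no reset: what is moved stays moved. The work goes in short steps, Python scripts to look and compute and a tool call to move; the robot and the scene stay as the last step left them, time stands still between calls to the robot, and variables do not carry over. Pictures are saved under pics/ and viewed, about 8 in all and at most 12, crops included, and the job is handed in when it is done.

Besides the shell and the picture viewer there is one more tool, called after "Request:" as name(argument=value, ...) on one line, values as JSON. play_rows: Moves the arm, as the interface text tells. Its arguments: {"type":"object","properties":{"deltas":{"type":"array"},"force":{"type":"number"}},"required":["deltas"]}

```bash
mkdir -p pics; cat > h.py <<'E'
import numpy as np,cv2
from plant import get_state,read_camera,get_calibration,order
def snap(n,tag):
    p,d=read_camera(n); np.savez(f'{tag}.npz',p=p,d=d); cv2.imwrite(f'pics/{tag}.png',p); return p,d
def world(n,u,v,z):
    c=get_calibration(n);K=np.array(c['K']);R=np.array(c['rotation']);e=np.array(c['eye'])
    return e+R@(np.linalg.inv(K)@np.array([u,v,1.])*z)
def plane(n,u,v,h):
    c=get_calibration(n);K=np.array(c['K']);R=np.array(c['rotation']);e=np.array(c['eye'])
    r=R@(np.linalg.inv(K)@np.array([u,v,1.])); return e+r*(h-e[2])/r[2]
def proj(n,P):
    c=get_calibration(n);K=np.array(c['K']);R=np.array(c['rotation']);e=np.array(c['eye'])
    q=K@(R.T@(np.array(P)-e)); return q[:2]/q[2]
def cloud(n,d):
    c=get_calibration(n);K=np.array(c['K']);R=np.array(c['rotation']);e=np.array(c['eye'])
    v,u=np.mgrid[:420,:560]; r=np.stack([u,v,np.ones_like(u)],-1)@np.linalg.inv(K).T
    return e+(r*d[...,None])@R.T
E
python3 - <<'E'
from h import *
a,_=snap('top','t0');b,_=snap('side','s0')
for n in('top','side'):
    c=get_calibration(n);print(n,np.round(c['eye'],3),np.round(c['rotation'],2).tolist(),np.round(c['K'],1).tolist())
print(get_state())
E
```

```text
top [0.278 0.141 1.668] [-0.7, 0.71, -0.07, 0.07] [[529.6, 0.0, 272.9], [0.0, 529.6, 202.0], [0.0, 0.0, 1.0]]
side [ 0.307 -0.604  0.884] [0.91, -0.18, 0.07, -0.37] [[423.6, 0.0, 280.9], [0.0, 423.6, 206.7], [0.0, 0.0, 1.0]]
{'time_s': 0.1, 'q': array([-1.35311162,  0.4777434 ,  0.02234556,  1.55629959, -0.01150583,
        1.10929741, -0.0831008 ]), 'qvel': array([-0.00032163, -0.00151136, -0.00042947, -0.00155531,  0.00107861,
       -0.00078534, -0.00049794]), 'effort': array([ 4.29223073e-03, -5.84091139e+01,  1.53964821e+00, -2.73312271e+01,
       -5.42253884e-02,  1.30755673e-02,  4.81718473e-05]), 'tool_pos': array([0.21587755, 0.63899776, 0.22178396]), 'orientation': array([ 0.1140983 ,  0.69779982, -0.11523863,  0.69769409]), 'wrist_force': array([0.16380795, 0.09803433, 0.39890615]), 'torque': array([-0.01331439,  0.04745784, -0.0445855 ]), 'finger_gap': 0.08790816644850441}
```

View pics/t0.png

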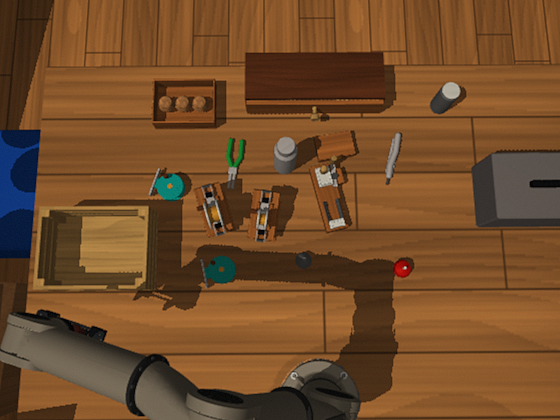

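View pics/s0.png

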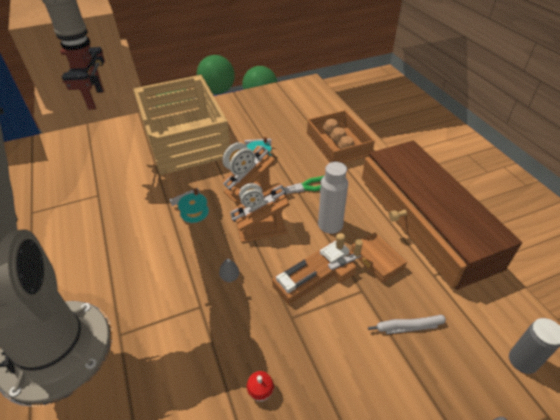

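```bash
sed -i "s/R=np.array(c\['rotation'\])/R=Rotation.from_quat(c['rotation']).as_matrix()/; 1a from scipy.spatial.transform import Rotation" h.py
python3 - <<'E'
from h import *
a=np.load('t0.npz')['p'];b=np.load('s0.npz')['p']
A=cv2.resize(a[120:250,190:360],None,fx=4.7,fy=4.6,interpolation=cv2.INTER_CUBIC)
cv2.imwrite('pics/t0c.png',A)
B=cv2.resize(b[130:310,210:410],None,fx=4,fy=3.333,interpolation=cv2.INTER_CUBIC)
B=cv2.resize(b[130:310,210:410],None,fx=3.333,fy=3.333,interpolation=cv2.INTER_CUBIC)
cv2.imwrite('pics/s0c.png',B)
d=np.load('t0.npz')['d'];W=cloud('top',d)
for u,v in[(214,210),(264,215),(325,172),(337,220),(337,146),(285,150),(170,185),(304,260)]:print(u,v,np.round(W[v,u],3))
E
```

```text
214 210 [0.555 0.305 0.165]
264 215 [0.544 0.161 0.139]
325 172 [ 0.688 -0.027  0.08 ]
337 220 [ 0.544 -0.065  0.04 ]
337 146 [ 0.785 -0.072  0.038]
285 150 [0.721 0.1   0.206]
170 185 [0.658 0.458 0.043]
304 260 [0.419 0.041 0.053]
```

View pics/t0c.png

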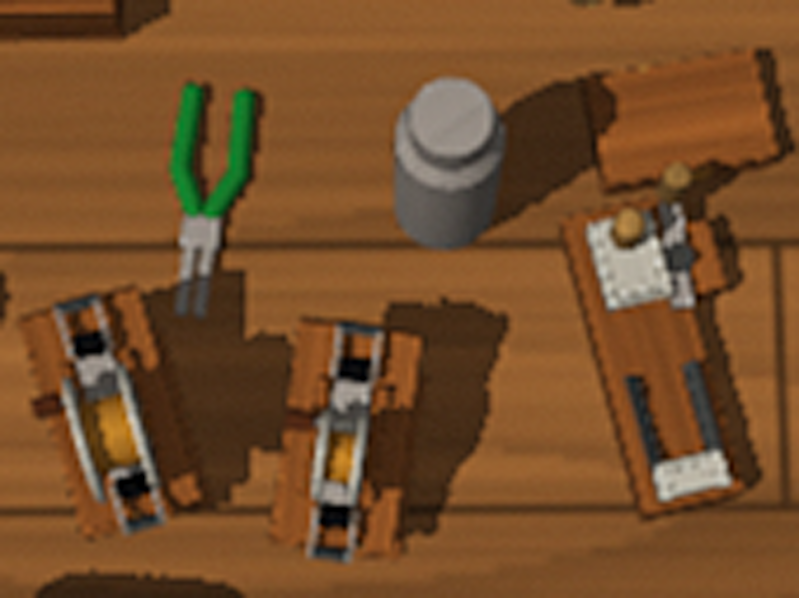

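View pics/s0c.png

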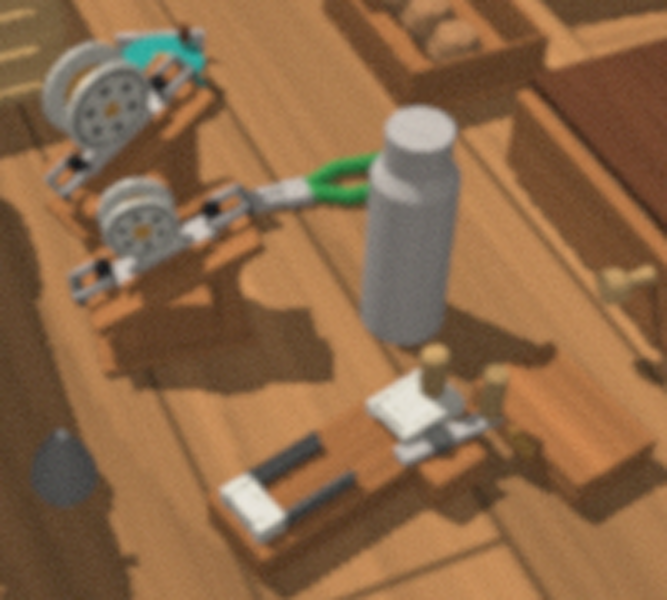

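```bash
cat > m.py <<'E'
from h import *
from scipy.optimize import least_squares
def load(n,t):
    f=np.load(t+'.npz');return f['p'],cloud(n,f['d']),f['d']
a,Wt,dt=load('top','t0');b,Ws,ds=load('side','s0')
# seat: white hoods in top view
hsv=cv2.cvtColor(a,cv2.COLOR_BGR2HSV)
box=np.zeros((420,560),bool);box[150:235,308:350]=1
w=box&(hsv[...,1]<60)&(hsv[...,2]>150)&(dt>0)
n,L,S,C=cv2.connectedComponentsWithStats(w.astype(np.uint8))
for i in range(1,n):
    if S[i,4]<15: continue
    P=Wt[L==i];r=cv2.minAreaRect((P[:,:2]*1000).astype(np.float32))
    print('white',S[i],np.round(np.median(P,0),4),[np.round(x,1) for x in r])
for nm,W,bx in(('t',Wt,(150,235,308,358)),('s',Ws,(225,300,265,400))):
    P=W[bx[0]:bx[1],bx[2]:bx[3]].reshape(-1,3)
    for h0,h1 in((.088,.102),(.046,.058),(.031,.039)):
        m=(P[:,2]>h0)&(P[:,2]<h1)&(P[:,0]<.78)&(P[:,0]>.4);Q=P[m]
        if m.sum()>5: print(nm,h0,m.sum(),np.round(np.median(Q,0),4),[np.round(x,1) for x in cv2.minAreaRect((Q[:,:2]*1000).astype(np.float32))])
# knob, grip tops
Q=Wt[150:235,308:358].reshape(-1,3);Q=Q[(Q[:,2]>.075)&(Q[:,0]<.8)];print('high',np.round(Q,3).tolist())
# reel
def frame(p,s=25):
    x,y,yaw=p;R=(Rotation.from_euler('z',yaw)*Rotation.from_euler('y',-s,degrees=True)).as_matrix();return np.array([x,y,.085]),R
P=np.vstack([Wt[175:245,190:240].reshape(-1,3),Ws[130:200,215:285].reshape(-1,3)])
P=P[(P[:,2]>.03)&(P[:,2]<.3)&(P[:,0]<.75)&(P[:,0]>.4)&(P[:,1]>.21)&(P[:,1]<.40)]
def stats(p):
    o,R=frame(p);q=(P-o)@R*1000;t=q[(q[:,2]>45)];return q,t
best=None
for yaw in np.arange(-.1,.5,.01):
    _,t=stats((.56,.30,yaw));e=np.percentile(t[:,1],[3,97]);best=min(best or (9e9,),(e[1]-e[0],yaw))
print('yaw',best)
q,t=stats((.56,.30,best[1]))
print(len(t),np.percentile(t,[0,2,5,50,95,98,100],axis=0).round(1).tolist())
E
python3 m.py
```

```text
white [315 168  18  19 177] [ 0.677  -0.0202  0.0509] [array([682.6, -23.9]), array([58.6, 43.1]), np.float64(13.3)]
white [329 218  16  11 105] [ 0.5335 -0.0605  0.0489] [array([533.4, -61.9]), array([24.1, 49.2]), np.float64(10.7)]
t 0.088 61 [ 0.7011 -0.0259  0.0926] [array([711.8, -34.2]), array([19.6, 63.3]), np.float64(48.0)]
t 0.046 399 [ 0.6603 -0.0389  0.0499] [array([634.1, -42.1]), array([231.1,  62. ]), np.float64(12.1)]
t 0.031 854 [ 0.6341 -0.0452  0.0348] [array([644.9, -41.7]), array([137.9, 274.4]), np.float64(82.7)]
s 0.088 92 [ 0.6964 -0.0322  0.093 ] [array([707.1, -40.6]), array([20.4, 63.8]), np.float64(46.5)]
s 0.046 703 [ 0.6504 -0.0458  0.0506] [array([620.2, -44.5]), array([216.7,  68.2]), np.float64(6.9)]
s 0.031 1634 [ 0.6359 -0.0624  0.0348] [array([653.1,  -3.8]), array([229.8, 285.1]), np.float64(82.2)]
high [[0.735, -0.048, 0.095], [0.734, -0.051, 0.096], [0.735, -0.055, 0.093], [0.735, -0.046, 0.083], [0.733, -0.049, 0.089], [0.731, -0.051, 0.096], [0.731, -0.054, 0.098], [0.733, -0.058, 0.09], [0.278, 0.141, 1.668], [0.731, -0.046, 0.085], [0.73, -0.
[... 1316 characters left out ...]
9, -0.017, 0.09], [0.688, -0.019, 0.093], [0.688, -0.023, 0.092], [0.688, -0.026, 0.094], [0.687, -0.014, 0.084], [0.687, -0.017, 0.083], [0.685, -0.02, 0.09], [0.685, -0.023, 0.091], [0.688, -0.027, 0.08], [0.278, 0.141, 1.668], [0.278, 0.141, 1.668], [0.278, 0.141, 1.668], [0.278, 0.141, 1.668], [0.278, 0.141, 1.668], [0.278, 0.141, 1.668], [0.278, 0.141, 1.668], [0.278, 0.141, 1.668], [0.278, 0.141, 1.668], [0.278, 0.141, 1.668], [0.278, 0.141, 1.668], [0.278, 0.141, 1.668]]
yaw (np.float64(42.91777314275056), np.float64(0.2699999999999998))
897 [[-31.2, -13.5, 45.1], [-27.6, -11.2, 47.4], [-23.0, -10.3, 50.5], [13.0, 6.5, 73.2], [46.2, 30.8, 93.1], [49.7, 33.0, 95.1], [55.3, 52.0, 99.2]]
```

```bash
cat > f.py <<'E'
from m import *
print('-----')
Q=P[P[:,2]>.1]
def res(p):
    o,R=frame(p);q=(Q-o)@R*1000-np.array([0,0,58])
    r=np.hypot(q[:,0],q[:,2]);dr=np.maximum(r-42,-np.minimum(abs(abs(q[:,1])-20),15));
    d=np.where((r<42),np.minimum(abs(abs(q[:,1])-20),np.abs(r-42)),np.hypot(r-42,np.maximum(abs(q[:,1])-20,0)))
    return d[q[:,2]>-22]if 0 else np.where(q[:,2]>-15,np.minimum(d,12),12)
from scipy.optimize import minimize
best=min((minimize(lambda p:np.sum(np.minimum(res((p[0],p[1],p[2])),8)**2),(x0,y0,.27),method='Nelder-Mead',options=dict(xatol=1e-4,fatol=.1)) for x0 in(.56,.57,.58)for y0 in(.305,.315)),key=lambda r:r.fun)
print(best.x,best.fun,len(Q))
o,R=frame(best.x);np.savez('reel.npz',o=o,R=R)
print('origin',o,'grasp',o+R@[0,0,.068],'TCP',o+R@[0,0,.049]);print(np.round(R,3))
s=get_state();T=Rotation.from_quat(s['orientation']).as_matrix();print('tool',np.round(T,3))
th=np.radians(13.5);Sx=np.array([-np.cos(th),-np.sin(th),0]);Sy=np.array([np.sin(th),-np.cos(th),0]);S=np.column_stack([Sx,Sy,[0,0,1]])
so=np.array([.574,-.0493,.035]);np.savez('seat.npz',o=so,R=S)
out=[]
for n,im,bx in(('top',a,(120,250,190,360)),('side',b,(130,310,210,410))):
    k=4;I=cv2.resize(im,None,fx=k,fy=k,interpolation=cv2.INTER_CUBIC)
    def ln(pts,o,R,col,cl=True):
        uv=np.array([(proj(n,o+R@(np.array(p)/1000))+.5)*k for p in pts]).astype(int);cv2.polylines(I,[uv],cl,col,1)
    t=np.linspace(0,6.28,40)
    for y in(-20,20): ln([(42*np.cos(x),y,58+42*np.sin(x))for x in t],o,R,(0,255,0))
    ln([(-45,-12,6),(45,-12,6),(45,12,6),(-45,12,6)],o,R,(255,255,0))
    ln([(24+7*np.cos(x),44,38+7*np.sin(x))for x in t],o,R,(0,0,255))
    for y in(-15.5,15.5): ln([(-31,y,10),(35,y,10)],so,S,(0,255,0))
    ln([(33,-22.5,16),(33,22.5,16)],so,S,(0,0,255))
    ln([(-80,-22.5,16),(-80,22.5,16)],so,S,(0,0,255))
    ln([(-125+11*np.cos(x),11*np.sin(x),60)for x in t],so,S,(255,0,255))
    ln([(-103,32,21),(-149,39,21)],so,S,(255,0,0))
    ln([(-149+9*np.cos(x),39+9*np.sin(x),56)for x in t],so,S,(255,0,0))
    out.append(I[bx[0]*k:bx[1]*k,bx[2]*k:bx[3]*k])
w=800;A=out[0];A=cv2.copyMakeBorder(A,0,0,0,w-A.shape[1],0) ;B=out[1]
cv2.imwrite('pics/ov_t.png',out[0]);cv2.imwrite('pics/ov_s.png',cv2.resize(B,(660,594)))
E
python3 f.py | sed -n '/-----/,$p'
```

```text
-----
[0.57093291 0.31434527 0.30638446] 70454.94602574261 1835
origin [0.57093291 0.31434527 0.085     ] grasp [0.54353319 0.30567749 0.14662893] TCP [0.551189   0.30809937 0.12940908]
[[ 0.864 -0.302 -0.403]
 [ 0.273  0.953 -0.127]
 [ 0.423  0.     0.906]]
tool [[-0.     0.32   0.947]
 [-0.002  0.947 -0.32 ]
 [-1.    -0.002  0.   ]]
```

View pics/ov_t.png

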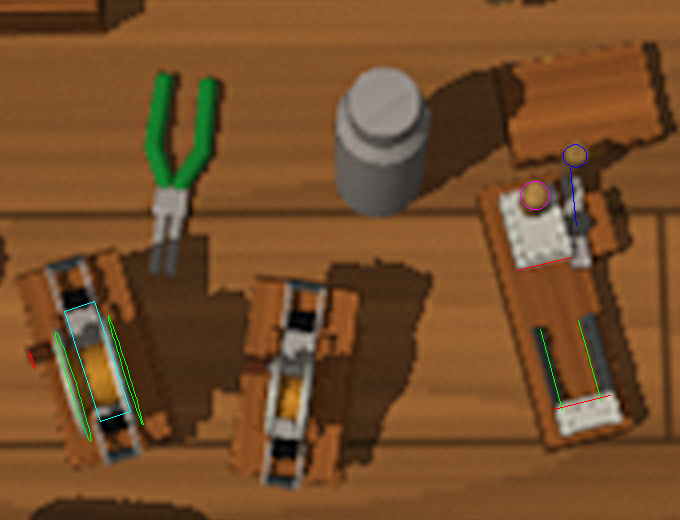

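View pics/ov_s.png

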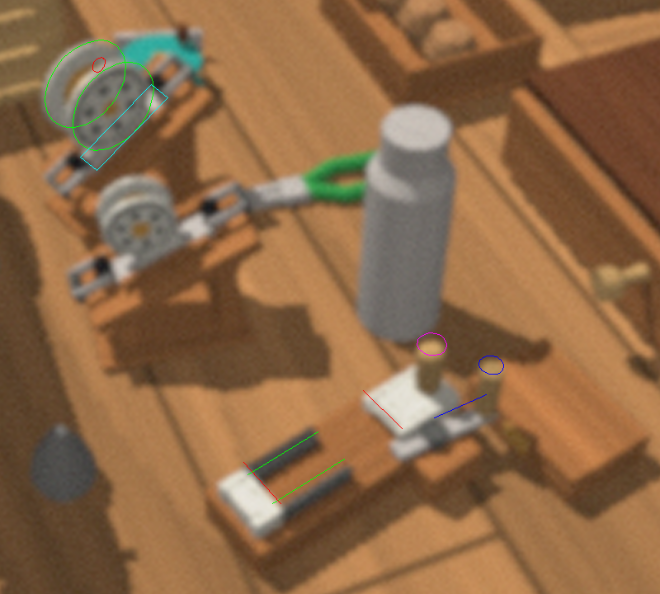

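```bash
cat > g.py <<'E'
from h import *
def goal(pos,R,rows,s=None):
    s=s or get_state();T=Rotation.from_quat(s['orientation'])
    dv=(Rotation.from_matrix(R)*T.inv()).as_rotvec(degrees=True)
    dp=(np.array(pos)-s['tool_pos'])*1000
    print('t',round(s['time_s'],2),'d mm',dp.round(1),'rot',dv.round(2),'| per row',(dp/rows).round(2),(dv/rows).round(3),'F',s['wrist_force'].round(1),'gap',round(s['finger_gap']*1000,1))
yaw=.29
Rr=(Rotation.from_euler('z',yaw)*Rotation.from_euler('y',-25,degrees=True)).as_matrix()
ro=np.array([.571,.3145,.085])
tool=lambda R:np.column_stack([-R[:,2],R[:,1],R[:,0]])
th=np.radians(14.6);S=np.array([[-np.cos(th),np.sin(th),0],[-np.sin(th),-np.cos(th),0],[0,0,1]]);so=np.array([.5745,-.0514,.035])
reel=lambda z:ro+Rr@[0,0,z]
seat=lambda *p:so+S@(np.array(p)/1000)
E
python3 - <<'E'
from g import *
W=cloud('top',np.load('t0.npz')['d'])
for u,v in((204,186),(210,185),(219,235),(226,233)):print(W[v,u].round(3))
print(W[:,:][200:295,30:160][...,2].max())
print(reel(.125));goal(reel(.125),tool(Rr),20)
E
```

```text
[0.633 0.339 0.137]
[0.639 0.323 0.122]
[0.496 0.3   0.064]
[0.511 0.284 0.001]
1.6684691515952486
[0.52037858 0.29939392 0.19828847]
t 0.1 d mm [ 304.5 -339.6  -23.5] rot [ -0.36 -25.39  34.73] | per row [ 15.23 -16.98  -1.17] [-0.018 -1.269  1.737] F [0.2 0.1 0.4] gap 87.9
```

Request:
play_rows(deltas=[[0,0,30,0,-2.5,3.5,87.8],[0,0,30,0,-2.5,3.5,87.8],[0,0,30,0,-2.5,3.5,87.8],[10,-10,30,0,-2.5,3.5,87.8],[20,-20,0,0,-2.5,3.5,87.8],[25,-30,0,0,-2.5,3.5,87.8],[25,-30,0,0,-2.5,3.5,87.8],[25,-30,0,0,-2.5,3.5,87.8],[25,-30,0,0,-2.5,3.5,87.8],[25,-30,0,0,-2.5,3.5,87.8]])

```text
time_s: 0.93
tool_pos: [0.3717, 0.4579, 0.3423]
orientation: [-0.078, 0.534, 0.127, 0.832]
wrist_force: [0.8, -1.0, 1.4]
finger_gap: 0.0878
```

Request:
play_rows(deltas=[[25,-30,0,0,0,0,87.8],[25,-30,0,0,0,0,87.8],[25,-30,0,0,0,0,87.8],[25,-30,0,0,0,0,87.8],[20,-20,0,0,0,0,87.8],[10,-10,-10,0,0,0,87.8],[0,0,-20,0,0,0,87.8],[0,0,-20,0,0,0,87.8],[0,0,0,0,0,0,87.8],[0,0,0,0,0,0,87.8]])

```text
time_s: 1.77
tool_pos: [0.5004, 0.309, 0.2917]
orientation: [-0.078, 0.536, 0.125, 0.832]
wrist_force: [-0.4, 0.3, 0.4]
finger_gap: 0.0874
```

```bash
python3 -c "
from g import *
goal(reel(.125),tool(Rr),10)"
```

```text
t 1.77 d mm [ 19.9  -9.6 -93.5] rot [-0.12 -0.59 -0.36] | per row [ 1.99 -0.96 -9.35] [-0.012 -0.059 -0.036] F [-0.4  0.3  0.4] gap 87.4
```

Request:
play_rows(deltas=[[2,-1,-10,0,-0.06,-0.04,87.8],[2,-1,-10,0,-0.06,-0.04,87.8],[2,-1,-10,0,-0.06,-0.04,87.8],[2,-1,-10,0,-0.06,-0.04,87.8],[2,-1,-10,0,-0.06,-0.04,87.8],[2,-1,-10,0,-0.06,-0.04,87.8],[2,-1,-10,0,-0.06,-0.04,87.8],[2,-1,-10,0,-0.06,-0.04,87.8],[2,-1,-8,0,-0.06,-0.04,87.8],[2,-1,-5,0,-0.06,-0.04,87.8]])

```text
time_s: 2.6
tool_pos: [0.5213, 0.3001, 0.1999]
orientation: [-0.076, 0.53, 0.123, 0.835]
wrist_force: [-0.3, 0.3, 0.3]
finger_gap: 0.0878
```

```bash
python3 -c "
from g import *
a,_=snap('top','t1');b,_=snap('side','s1')
goal(reel(.125),tool(Rr),10);goal(reel(.049),tool(Rr),20)
A=cv2.resize(a[150:250,170:290],None,fx=4,fy=4,interpolation=2);B=cv2.resize(b[90:220,180:300],None,fx=3.08,fy=3.08,interpolation=2)[:400]
cv2.imwrite('pics/c1.png',np.hstack([A,B[:,:320]]))"
```

```text
t 2.7 d mm [-0.8 -0.1 -1.2] rot [-0.21  0.1   0.05] | per row [-0.08 -0.01 -0.12] [-0.021  0.01   0.005] F [ 0.4 -0.1 -0.3] gap 88.1
t 2.7 d mm [ 29.9   9.1 -70.1] rot [-0.21  0.1   0.05] | per row [ 1.5   0.46 -3.51] [-0.011  0.005  0.002] F [ 0.4 -0.1 -0.3] gap 88.1
```

View pics/c1.png

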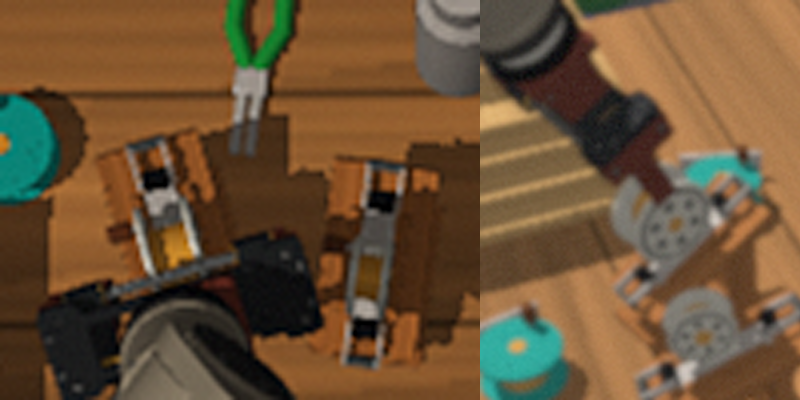

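Request:
play_rows(deltas=[[3,0.9,-7,0,0,0,87.8],[3,0.9,-7,0,0,0,87.8],[3,0.9,-7,0,0,0,87.8],[3,0.9,-7,0,0,0,87.8],[3,0.9,-7,0,0,0,87.8],[3,0.9,-7,0,0,0,87.8],[3,0.9,-7,0,0,0,87.8],[3,0.9,-7,0,0,0,87.8],[3,0.9,-7,0,0,0,87.8],[3,0.9,-7,0,0,0,87.8]])

```text
time_s: 3.53
tool_pos: [0.5513, 0.3086, 0.1289]
orientation: [-0.076, 0.531, 0.123, 0.835]
wrist_force: [-0.4, -0.6, 0.7]
finger_gap: 0.0879
```

Request:
play_rows(deltas=[[0,0,0,0,0,0,60],[0,0,0,0,0,0,52],[0,0,0,0,0,0,46],[0,0,0,0,0,0,42],[0,0,0,0,0,0,36],[0,0,0,0,0,0,30],[0,0,0,0,0,0,30],[0,0,0,0,0,0,30],[0,0,0,0,0,0,30],[0,0,0,0,0,0,30]], force=40)

```text
time_s: 4.37
tool_pos: [0.551, 0.3088, 0.1299]
orientation: [-0.076, 0.53, 0.123, 0.835]
wrist_force: [-2.5, -0.4, 3.6]
finger_gap: 0.0398
```

Request:
play_rows(deltas=[[-0.8,-0.24,1.8,0,0,0,30],[-0.8,-0.24,1.8,0,0,0,30],[-0.8,-0.24,1.8,0,0,0,30],[-0.8,-0.24,1.8,0,0,0,30],[-0.8,-0.24,1.8,0,0,0,30],[-0.8,-0.24,1.8,0,0,0,30],[-0.8,-0.24,1.8,0,0,0,30],[-0.8,-0.24,1.8,0,0,0,30],[-1.6,-0.5,3.6,0,0,0,30],[-1.6,-0.5,3.6,0,0,0,30]])

```text
time_s: 5.2
tool_pos: [0.5413, 0.3048, 0.1514]
orientation: [-0.076, 0.531, 0.122, 0.835]
wrist_force: [-0.9, -0.7, -2.9]
finger_gap: 0.0398
```

Request:
play_rows(deltas=[[-4,-1.2,9,0,0,0,30],[-4,-1.2,9,0,0,0,30],[-4,-1.2,9,0,0,0,30],[-4,-1.2,9,0,0,0,30],[-6,-1.8,13.6,0,0,0,30],[-6,-1.8,13.6,0,0,0,30],[-6,-1.8,13.6,0,0,0,30],[0,0,20,0,0,0,30],[0,0,20,0,0,0,30],[0,0,20,0,0,0,30]])

```text
time_s: 6.03
tool_pos: [0.5068, 0.2949, 0.2897]
orientation: [-0.076, 0.531, 0.123, 0.835]
wrist_force: [0.7, 0.4, -3.2]
finger_gap: 0.0398
```

```bash
python3 -c "
from g import *
goal(seat(-25,0,49+80),tool(S),30)
s=get_state();T=Rotation.from_quat(s['orientation']).as_matrix();print(T.round(3),s['q'].round(2))
# intermediate: upright without yaw change
U=Rotation.from_euler('z',yaw).as_matrix();goal(s['tool_pos'],tool(U),6)"
```

```text
t 6.03 d mm [  91.9 -340.  -125.7] rot [-37.32 -10.77 173.84] | per row [  3.06 -11.33  -4.19] [-1.244 -0.359  5.795] F [ 0.7  0.4 -3.2] gap 39.8
[[ 0.407 -0.285  0.868]
 [ 0.125  0.958  0.256]
 [-0.905  0.004  0.426]] [-1.02  0.05  0.29  2.04  0.27  0.66  0.95]
t 6.03 d mm [0. 0. 0.] rot [-7.41 24.07  0.1 ] | per row [0. 0. 0.] [-1.234  4.012  0.016] F [ 0.7  0.4 -3.2] gap 39.8
```

Request:
play_rows(deltas=[[0,0,10,-1.24,4.01,0,30],[0,0,10,-1.24,4.01,0,30],[0,0,10,-1.24,4.01,0,30],[0,0,10,-1.24,4.01,0,30],[0,0,0,-1.24,4.01,0,30],[0,0,0,-1.24,4.01,0,30],[3,-12,0,0,0,-7,30],[3,-12,0,0,0,-7,30],[3,-12,0,0,0,-7,30],[3,-12,0,0,0,-7,30]])

```text
time_s: 6.87
tool_pos: [0.5194, 0.2466, 0.3288]
orientation: [0.072, 0.703, -0.073, 0.703]
wrist_force: [-0.1, -0.2, -2.9]
finger_gap: 0.0401
```

Request:
play_rows(deltas=[[4,-14,0,0,0,-7,30],[4,-14,0,0,0,-7,30],[4,-14,0,0,0,-7,30],[4,-14,0,0,0,-7,30],[4,-14,0,0,0,-7,30],[4,-14,0,0,0,-7,30],[4,-14,0,0,0,-7,30],[4,-14,0,0,0,-7,30],[4,-14,0,0,0,-7,30],[4,-14,0,0,0,-7,30]])

```text
time_s: 7.7
tool_pos: [0.5592, 0.1067, 0.3289]
orientation: [0.463, 0.535, -0.463, 0.534]
wrist_force: [0.2, 1.3, -1.8]
finger_gap: 0.0401
```

Request:
play_rows(deltas=[[4,-14,0,0,0,-7,30],[4,-14,0,0,0,-7,30],[4,-14,0,0,0,-7,30],[4,-14,0,0,0,-7,30],[4,-14,0,0,0,-7,30],[4,-14,0,0,0,-7,30],[4,-14,0,0,0,-7,30],[4,-14,0,0,0,-7,30],[4,-14,0,0,0,-7,30],[4,-14,0,0,0,-7,30]])

```text
time_s: 8.53
tool_pos: [0.5993, -0.033, 0.3289]
orientation: [0.686, 0.173, -0.685, 0.172]
wrist_force: [0.5, 0.3, -3.7]
finger_gap: 0.0401
```

```bash
python3 -c "
from g import *
goal(seat(-25,0,49+60),tool(S),10);print(get_state()['q'].round(2))"
```

```text
t 8.53 d mm [  -0.6  -12.1 -184.9] rot [ -0.15   0.03 -13.64] | per row [ -0.06  -1.21 -18.49] [-0.015  0.003 -1.364] F [ 0.5  0.3 -3.7] gap 40.1
[-0.76  0.38  0.97  1.65 -0.33  1.28 -0.81]
```

Request:
play_rows(deltas=[[0,-2,-15,0,0,-2,30],[0,-2,-20,0,0,-2,30],[0,-2,-20,0,0,-2,30],[0,-2,-20,0,0,-2,30],[0,-2,-20,0,0,-2,30],[0,-2,-20,0,0,-2,30],[0,0,-20,0,0,-1.6,30],[0,0,-20,0,0,0,30],[0,0,-20,0,0,0,30],[0,0,-20,0,0,0,30]])

```text
time_s: 9.37
tool_pos: [0.5996, -0.0438, 0.1329]
orientation: [0.701, 0.093, -0.701, 0.091]
wrist_force: [-0.0, -0.3, -2.5]
finger_gap: 0.04
```

```bash
cat > ov.py <<'E'
from g import *
def ovl(tag,bx,ro,Rr,k=4):
    b,_=snap('side',tag);n='side';I=cv2.resize(b,None,fx=k,fy=k,interpolation=2);t=np.linspace(0,6.28,40)
    def ln(pts,o,R,col):
        cv2.polylines(I,[np.array([(proj(n,o+R@(np.array(p)/1000))+.5)*k for p in pts]).astype(int)],True,col,1)
    for y in(-20,20): ln([(42*np.cos(x),y,58+42*np.sin(x))for x in t],ro,Rr,(0,255,0))
    ln([(-45,-12,6),(45,-12,6),(45,12,6),(-45,12,6)],ro,Rr,(255,255,0))
    ln([(24+7*np.cos(x),44,38+7*np.sin(x))for x in t],ro,Rr,(0,0,255))
    for y in(-15.5,15.5): ln([(-31,y,10),(35,y,10)],so,S,(0,255,0))
    ln([(33,-22.5,16),(33,22.5,16)],so,S,(0,0,255))
    cv2.imwrite(f'pics/{tag}o.png',I[bx[0]*k:bx[1]*k,bx[2]*k:bx[3]*k])
E
python3 -c "
from ov import *
goal(seat(-25,0,49+2),tool(S),10)
s=get_state();T=Rotation.from_quat(s['orientation']).as_matrix()
R=np.column_stack([T[:,2],T[:,1],-T[:,0]]);o=s['tool_pos']-R[:,2]*.049
print('reel in seat',(S.T@(o-so)*1000).round(1))
ovl('s2',(180,320,240,420),o,R)"
```

```text
t 9.37 d mm [ -0.9  -1.3 -46.9] rot [-0.15  0.04 -0.41] | per row [-0.09 -0.13 -4.69] [-0.015  0.004 -0.041] F [-0.  -0.3 -2.5] gap 40.0
reel in seat [-26.2  -1.1  48.9]
```

View pics/s2o.png

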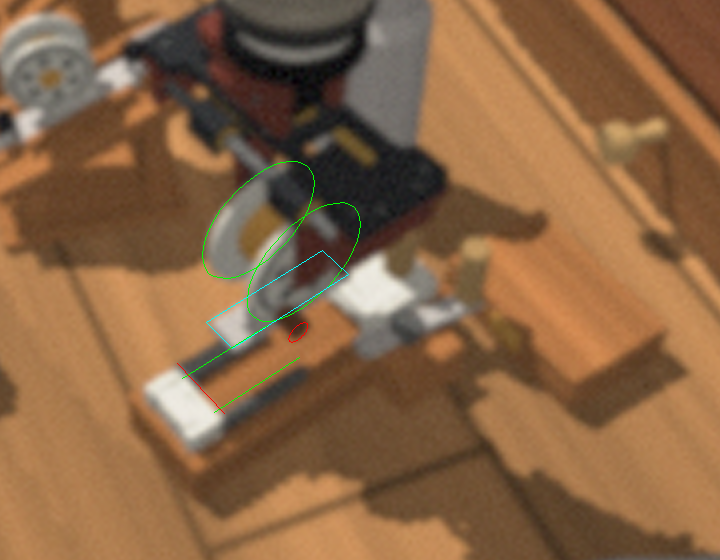

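Request:
play_rows(deltas=[[-1.1,-0.7,-4,0,0,-0.1,30],[-1.1,-0.7,-4,0,0,-0.1,30],[-1.1,-0.7,-4,0,0,-0.1,30],[-1.1,-0.6,-4,0,0,-0.1,30],[-1.1,-0.6,-4,0,0,0,30],[0,0,-4,0,0,0,30],[0,0,-4,0,0,0,30],[0,0,-4,0,0,0,30],[0,0,-4,0,0,0,30],[0,0,-4,0,0,0,30]])

```text
time_s: 10.25
tool_pos: [0.594, -0.0479, 0.0926]
orientation: [-0.701, -0.09, 0.701, -0.089]
wrist_force: [-0.6, -0.3, -2.6]
finger_gap: 0.0399
```

Request:
play_rows(deltas=[[0,0,-1,0,0,0,30],[0,0,-1,0,0,0,30],[0,0,-1,0,0,0,30],[0,0,-1,0,0,0,30],[0,0,-1,0,0,0,30],[0,0,-0.7,0,0,0,30],[0,0,-0.7,0,0,0,30],[0,0,-0.5,0,0,0,30],[0,0,0,0,0,0,30],[0,0,0,0,0,0,30]])

```text
time_s: 11.08
tool_pos: [0.594, -0.0479, 0.0862]
orientation: [-0.701, -0.09, 0.701, -0.089]
wrist_force: [-0.7, -0.9, -2.5]
finger_gap: 0.0394
```

```bash
cat > rs.py <<'E'
from g import *
s=get_state();T=Rotation.from_quat(s['orientation']).as_matrix()
R=np.column_stack([T[:,2],T[:,1],-T[:,0]]);o=s['tool_pos']-R[:,2]*.049
print('reel in seat',(S.T@(o-so)*1000).round(1),'F in seat',(S.T@s['wrist_force']).round(1),'gap',s['finger_gap'],'rot',(Rotation.from_matrix(tool(S).T@T)).as_rotvec(degrees=True).round(2))
E
python3 rs.py
```

```text
reel in seat [-19.7   1.5   2.2] F in seat [ 0.9  0.7 -2.5] gap 0.039364413186907386 rot [ 0.06  0.01 -0.08]
```

Request:
play_rows(deltas=[[0,0,-0.4,0,0,0,30],[0,0,-0.4,0,0,0,30],[0,0,-0.4,0,0,0,30],[0,0,-0.4,0,0,0,30],[0,0,-0.4,0,0,0,30],[0,0,-0.4,0,0,0,30],[0,0,0,0,0,0,30],[0,0,0,0,0,0,30],[0,0,0,0,0,0,30],[0,0,0,0,0,0,30]])

```text
time_s: 11.92
tool_pos: [0.594, -0.0479, 0.0838]
orientation: [-0.701, -0.09, 0.701, -0.089]
wrist_force: [-0.3, 0.1, -3.7]
finger_gap: 0.0395
```

```bash
python3 rs.py
```

```text
reel in seat [-19.7   1.5  -0.2] F in seat [ 0.2 -0.2 -3.7] gap 0.03946733791316805 rot [ 0.05  0.01 -0.08]
```

Not yet touching; go on in small steps.

Request:
play_rows(deltas=[[0,0,-0.4,0,0,0,30],[0,0,-0.4,0,0,0,30],[0,0,-0.4,0,0,0,30],[0,0,-0.3,0,0,0,30],[0,0,0,0,0,0,30],[0,0,0,0,0,0,30],[0,0,0,0,0,0,30],[0,0,0,0,0,0,30],[0,0,0,0,0,0,30],[0,0,0,0,0,0,30]])

```text
time_s: 12.75
tool_pos: [0.5941, -0.0479, 0.0836]
orientation: [0.702, 0.09, -0.701, 0.089]
wrist_force: [-3.6, 1.4, 10.7]
finger_gap: 0.0399
```

```bash
python3 rs.py
```

```text
reel in seat [-19.9   1.5  -0.4] F in seat [ 3.1 -2.3 10.7] gap 0.039933067427440884 rot [ 0.06  0.04 -0.14]
```

Request:
play_rows(deltas=[[0,0,0.6,0,0,0,30],[0,0,0.1,0,0,0,30],[-1.94,-0.5,0,0,0,0,30],[-1.94,-0.5,0,0,0,0,30],[-1.94,-0.5,0,0,0,0,30],[-1.94,-0.5,0,0,0,0,30],[-1.94,-0.5,0,0,0,0,30],[-1.94,-0.5,0,0,0,0,30],[0,0,0,0,0,0,30],[0,0,0,0,0,0,30]])

```text
time_s: 13.58
tool_pos: [0.5834, -0.0512, 0.0838]
orientation: [0.702, 0.09, -0.701, 0.089]
wrist_force: [4.3, 1.2, 6.5]
finger_gap: 0.04
```

```bash
python3 rs.py
```

```text
reel in seat [-8.8  2.  -0.2] F in seat [-4.4 -0.1  6.5] gap 0.04000682762819744 rot [ 0.06  0.15 -0.02]
```

Request:
play_rows(deltas=[[-1.5,-0.35,0,0,0,0,30],[-1.5,-0.35,0,0,0,0,30],[-1.5,-0.35,0,0,0,0,30],[-1.5,-0.35,0,0,0,0,30],[-0.5,-0.13,0,0,0,0,30],[-0.5,-0.13,0,0,0,0,30],[-0.5,-0.13,0,0,0,0,30],[-0.5,-0.13,0,0,0,0,30],[0,0,0,0,0,0,30],[0,0,0,0,0,0,30]])

```text
time_s: 14.42
tool_pos: [0.5758, -0.053, 0.0838]
orientation: [0.702, 0.09, -0.7, 0.089]
wrist_force: [3.3, 1.1, 5.5]
finger_gap: 0.0397
```

```bash
python3 rs.py
```

```text
reel in seat [-1.   1.9 -0.2] F in seat [-3.5 -0.3  5.5] gap 0.03968749427194912 rot [ 0.05  0.17 -0.01]
```

Request:
play_rows(deltas=[[-0.5,-0.13,0,0,0,0,30],[-0.5,-0.13,0,0,0,0,30],[-0.5,-0.13,0,0,0,0,30],[-0.5,-0.13,0,0,0,0,30],[-0.5,-0.13,0,0,0,0,30],[-0.5,-0.13,0,0,0,0,30],[0,0,0,0,0,0,30],[0,0,0,0,0,0,30],[0,0,0,0,0,0,30],[0,0,0,0,0,0,30]])

```text
time_s: 15.25
tool_pos: [0.5728, -0.0538, 0.0838]
orientation: [0.702, 0.09, -0.7, 0.089]
wrist_force: [4.7, 0.4, 6.1]
finger_gap: 0.0399
```

```bash
python3 rs.py
```

```text
reel in seat [ 2.1  1.9 -0.2] F in seat [-4.6  0.8  6.1] gap 0.039853715684759795 rot [ 0.05  0.17 -0.01]
```

Request:
play_rows(deltas=[[-0.5,-0.13,0,0,0,0,30],[-0.5,-0.13,0,0,0,0,30],[-0.5,-0.13,0,0,0,0,30],[-0.5,-0.13,0,0,0,0,30],[-0.3,-0.08,0,0,0,0,30],[-0.3,-0.08,0,0,0,0,30],[0,0,0,0,0,0,30],[0,0,0,0,0,0,30],[0,0,0,0,0,0,30],[0,0,0,0,0,0,30]])

```text
time_s: 16.08
tool_pos: [0.5703, -0.0545, 0.0838]
orientation: [0.703, 0.09, -0.7, 0.089]
wrist_force: [4.0, 0.5, 5.7]
finger_gap: 0.0403
```

```bash
python3 rs.py
```

```text
reel in seat [ 4.7  1.9 -0.2] F in seat [-4.   0.5  5.7] gap 0.04026082835499215 rot [ 0.05  0.18 -0.01]
```

```bash
python3 -c "
from ov import *
s=get_state();T=Rotation.from_quat(s['orientation']).as_matrix()
R=np.column_stack([T[:,2],T[:,1],-T[:,0]]);o=s['tool_pos']-R[:,2]*.049
ovl('s3',(220,310,260,360),o,R,6)"
```

```text
(no output)
```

View pics/s3o.png

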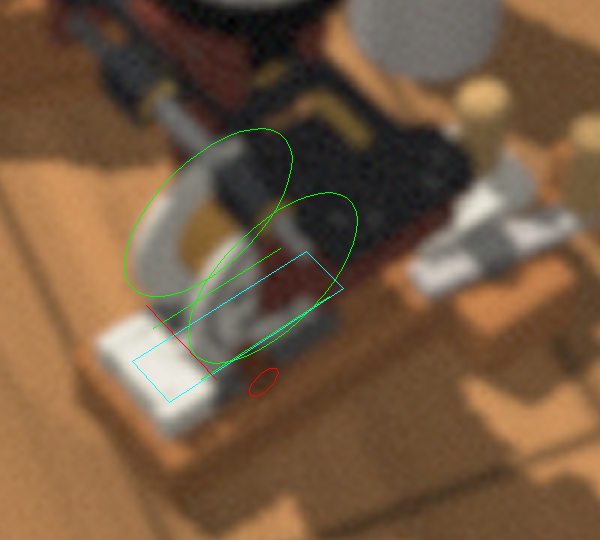

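Request:
play_rows(deltas=[[-0.5,-0.13,0,0,0,0,30],[-0.5,-0.13,0,0,0,0,30],[-0.5,-0.13,0,0,0,0,30],[-0.5,-0.13,0,0,0,0,30],[0,0,0,0,0,0,30],[0,0,0,0,0,0,30],[0,0,0,0,0,0,30],[0,0,0,0,0,0,30],[0,0,0,0,0,0,30],[0,0,0,0,0,0,30]])

```text
time_s: 16.97
tool_pos: [0.5699, -0.0545, 0.084]
orientation: [0.704, 0.09, -0.699, 0.09]
wrist_force: [8.9, 1.5, 1.6]
finger_gap: 0.0398
```

```bash
python3 rs.py
```

```text
reel in seat [ 4.9  1.9 -0. ] F in seat [-9.   0.7  1.6] gap 0.039814909975905824 rot [0.03 0.35 0.04]
```

Request:
play_rows(deltas=[[-0.5,-0.13,0,0,0,0,30],[-0.5,-0.13,0,0,0,0,30],[0,0,0,0,0,0,30],[1,0.26,-0.3,0,0,0,30],[1,0.26,0,0,0,0,30],[0,0,0,0,0,0,30],[0,0,0,0,0,0,44],[0,0,0,0,0,0,60],[0,0,0,0,0,0,84],[0,0,0,0,0,0,87.8]])

```text
time_s: 17.8
tool_pos: [0.5665, -0.0547, 0.0821]
orientation: [-0.701, -0.09, 0.702, -0.089]
wrist_force: [-1.4, 0.9, -0.1]
finger_gap: 0.0607
```

Request:
play_rows(deltas=[[0,0,0,0,0,0,87.8],[0,0,4,0,0,0,87.8],[0,0,10,0,0,0,87.8],[0,0,15,0,0,0,87.8],[0,0,20,0,0,0,87.8],[0,0,20,0,0,0,87.8],[0,0,20,0,0,0,87.8],[0,0,20,0,0,0,87.8],[0,0,10,0,0,0,87.8],[0,0,0,0,0,0,87.8]])

```text
time_s: 18.63
tool_pos: [0.5691, -0.055, 0.2042]
orientation: [0.703, 0.09, -0.7, 0.089]
wrist_force: [1.2, 0.2, -0.1]
finger_gap: 0.0874
```

```bash
sed -i 's/so=np.array.*/so=np.array([.5745,-.0514,.035])+S@[.0044,.0015,-.0003]/' g.py; cat > kn.py <<'E'
from g import *
# knob / grip tops from side + top depth
for n in('side','top'):
    b,d=snap(n,'k'+n);W=cloud(n,d).reshape(-1,3);q=(W-so)@S*1000
    for nm,z0,z1,x0,x1,y0,y1 in(('knob',53,68,-145,-70,-18,18),('grip',49,64,-170,-85,22,100)):
        t=q[(q[:,2]>z0)&(q[:,2]<z1)&(q[:,0]>x0)&(q[:,0]<x1)&(q[:,1]>y0)&(q[:,1]<y1)]
        if len(t)>5: print(n,nm,len(t),np.median(t,0).round(1),((t.min(0)+t.max(0))/2).round(1))
    t=q[(q[:,2]>85)&(q[:,2]<103)&(abs(q[:,0])<60)&(abs(q[:,1])<40)]
    if len(t)>5: print(n,'disc top',len(t),np.percentile(t,[2,50,98],axis=0).round(1).tolist())
s=get_state();print(s['tool_pos'],s['wrist_force'].round(1),s['finger_gap'])
E
python3 kn.py
```

```text
side knob 56 [-122.2    4.3   59.8] [-124.5    2.5   58.6]
side grip 44 [-146.2   43.1   56.1] [-147.7   41.9   54.5]
side disc top 215 [[-28.0, -17.9, 85.3], [2.8, 17.4, 92.9], [29.0, 22.7, 102.2]]
top knob 33 [-129.5   -2.2   60.4] [-129.9   -2.4   60.4]
top grip 23 [-152.2   36.8   55.5] [-152.8   39.    55.5]
[ 0.5675532 -0.0542643  0.2015241] [-0.1 -0.5 -1.1] 0.0882453065944549
```

```bash
python3 -c "
from g import *
R=S@Rotation.from_euler('z',90,degrees=True).as_matrix()
goal(seat(-127,0,120),tool(R),13);print(get_state()['q'].round(2))"
```

```text
t 18.73 d mm [126.   32.3 -46.8] rot [-8.000e-02 -9.000e-02  9.003e+01] | per row [ 9.69  2.49 -3.6 ] [-6.000e-03 -7.000e-03  6.926e+00] F [-0.1 -0.5 -1.1] gap 88.2
[-0.73  0.48  0.97  1.88 -0.46  1.03 -0.89]
```

Request:
play_rows(deltas=[[9.7,2.5,0,0,0,6.92,70],[9.7,2.5,0,0,0,6.92,60],[9.7,2.5,0,0,0,6.92,56],[9.7,2.5,0,0,0,6.92,56],[9.7,2.5,0,0,0,6.92,56],[9.7,2.5,0,0,0,6.92,56],[9.7,2.5,0,0,0,6.92,56],[9.7,2.5,0,0,0,6.92,56],[9.7,2.5,0,0,0,6.92,56],[9.7,2.5,0,0,0,6.92,56]])

```text
time_s: 19.57
tool_pos: [0.6642, -0.0293, 0.1997]
orientation: [-0.524, -0.475, 0.526, -0.472]
wrist_force: [0.3, 1.0, 0.1]
finger_gap: 0.056
```

Request:
play_rows(deltas=[[9.7,2.5,0,0,0,6.92,56],[9.7,2.5,0,0,0,6.92,56],[9.6,2.3,0,0,0,6.92,56],[0,0,-10,0,0,0,56],[0,0,-15,0,0,0,56],[0,0,-10,0,0,0,56],[0,0,-10,0,0,0,56],[0,0,0,0,0,0,56],[0,0,0,0,0,0,56],[0,0,0,0,0,0,56]])

```text
time_s: 20.4
tool_pos: [0.6938, -0.0224, 0.1569]
orientation: [0.433, 0.559, -0.433, 0.559]
wrist_force: [0.4, 0.9, -0.5]
finger_gap: 0.056
```

```bash
python3 -c "
from g import *
R=S@Rotation.from_euler('z',90,degrees=True).as_matrix()
goal(seat(-127,0,35),tool(R),10)
a,_=snap('top','t4');b,_=snap('side','s4')
A=cv2.resize(a[130:240,290:370],None,fx=5,fy=5,interpolation=2);B=cv2.resize(b[190:300,270:350],None,fx=5,fy=5,interpolation=2)
B=cv2.resize(b[180:290,290:370],None,fx=5,fy=5,interpolation=2)
cv2.imwrite('pics/c4.png',np.hstack([A,B]))"
```

```text
t 20.4 d mm [ -0.3   0.4 -87.2] rot [ 0.02 -0.06  0.14] | per row [-0.03  0.04 -8.72] [ 0.002 -0.006  0.014] F [ 0.4  0.9 -0.5] gap 56.0
```

View pics/c4.png

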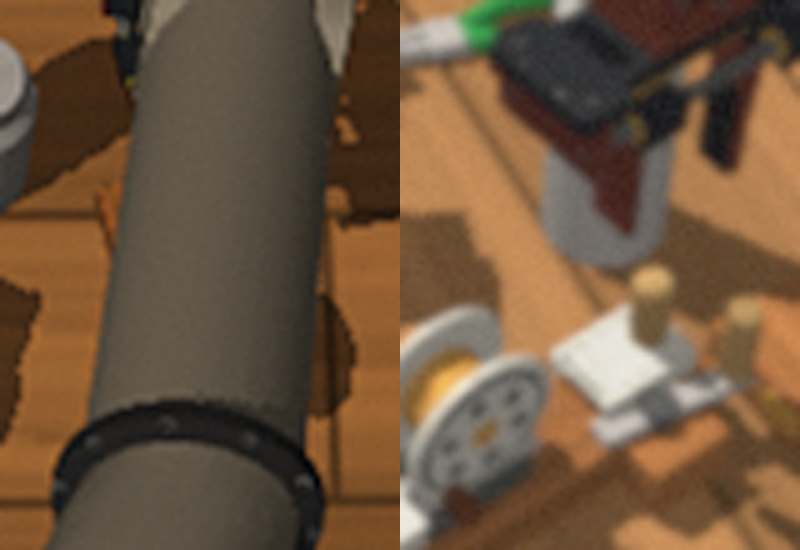

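Request:
play_rows(deltas=[[0,0,-10,0,0,0,56],[0,0,-10,0,0,0,56],[0,0,-10,0,0,0,56],[0,0,-10,0,0,0,56],[0,0,-10,0,0,0,56],[0,0,-10,0,0,0,56],[0,0,-10,0,0,0,56],[0,0,-8,0,0,0,56],[0,0,-6,0,0,0,56],[0,0,0,0,0,0,56]])

```text
time_s: 21.33
tool_pos: [0.6928, -0.0222, 0.0709]
orientation: [0.432, 0.56, -0.434, 0.558]
wrist_force: [-0.1, -0.0, 0.4]
finger_gap: 0.0562
```

Request:
play_rows(deltas=[[0,0,0,0,0,0,44],[0,0,0,0,0,0,36],[0,0,0,0,0,0,30],[0,0,0,0,0,0,24],[0,0,0,0,0,0,18],[0,0,0,0,0,0,12],[0,0,0,0,0,0,12],[0,0,0,0,0,0,12],[0,0,0,0,0,0,12],[0,0,0,0,0,0,12]], force=15)

```text
time_s: 22.17
tool_pos: [0.6937, -0.0223, 0.073]
orientation: [0.433, 0.559, -0.433, 0.559]
wrist_force: [-1.6, 0.6, 4.4]
finger_gap: 0.0212
```

```bash
python3 -c "
from g import *
s=get_state();print((S.T@(s['tool_pos']-so)*1000).round(1),(S.T@s['wrist_force']).round(1),s['finger_gap'],S[:,0]*10)"
```

```text
[-127.1    0.4   38.3] [ 1.4 -1.   4.4] 0.021222032434836228 [-9.6770917  -2.52069358  0.        ]
```

Request:
play_rows(deltas=[[-2,-0.5,0,0,0,0,12],[-3.9,-1,0,0,0,0,12],[-3.9,-1,0,0,0,0,12],[-3.9,-1,0,0,0,0,12],[-3.9,-1,0,0,0,0,12],[-3.9,-1,0,0,0,0,12],[-3.9,-1,0,0,0,0,12],[-3.9,-1,0,0,0,0,12],[-3.9,-1,0,0,0,0,12],[0,0,0,0,0,0,12]])

```text
time_s: 23.0
tool_pos: [0.6595, -0.0308, 0.0729]
orientation: [0.433, 0.56, -0.433, 0.558]
wrist_force: [0.2, 0.6, 5.6]
finger_gap: 0.0213
```

Request:
play_rows(deltas=[[-0.97,-0.25,0,0,0,0,12],[-0.97,-0.25,0,0,0,0,12],[-0.97,-0.25,0,0,0,0,12],[-0.97,-0.25,0,0,0,0,12],[-0.97,-0.25,0,0,0,0,12],[-0.97,-0.25,0,0,0,0,12],[-0.97,-0.25,0,0,0,0,12],[-0.97,-0.25,0,0,0,0,12],[0,0,0,0,0,0,12],[0,0,0,0,0,0,12]])

```text
time_s: 23.83
tool_pos: [0.6524, -0.0325, 0.0729]
orientation: [0.433, 0.56, -0.433, 0.559]
wrist_force: [1.8, 1.4, 6.3]
finger_gap: 0.0213
```

```bash
python3 -c "
from g import *
s=get_state();print((S.T@(s['tool_pos']-so)*1000).round(1),(S.T@s['wrist_force']).round(1),s['finger_gap'])"
```

```text
[-84.6  -0.2  38.2] [-2.1 -1.   6.3] 0.021327937553313726
```

Push on to the stop.

Request:
play_rows(deltas=[[-0.97,-0.25,0,0,0,0,12],[-0.97,-0.25,0,0,0,0,12],[-0.97,-0.25,0,0,0,0,12],[-0.97,-0.25,0,0,0,0,12],[-0.5,-0.13,0,0,0,0,12],[-0.5,-0.13,0,0,0,0,12],[0,0,0,0,0,0,12],[0,0,0,0,0,0,12],[0,0,0,0,0,0,12],[0,0,0,0,0,0,12]])

```text
time_s: 24.67
tool_pos: [0.6503, -0.033, 0.0731]
orientation: [0.433, 0.558, -0.432, 0.56]
wrist_force: [9.6, 3.1, -0.3]
finger_gap: 0.0215
```

```bash
python3 -c "
from g import *
s=get_state();print((S.T@(s['tool_pos']-so)*1000).round(1),(S.T@s['wrist_force']).round(1),s['finger_gap'])"
```

```text
[-82.4  -0.1  38.4] [-10.   -0.6  -0.3] 0.02150060036535659
```

Request:
play_rows(deltas=[[1.5,0.4,0,0,0,0,12],[0.5,0.1,0,0,0,0,12],[0,0,0,0,0,0,24],[0,0,0,0,0,0,32],[0,0,0,0,0,0,34],[0,0,0,0,0,0,34],[0,0,5,0,0,0,34],[0,0,15,0,0,0,34],[0,0,20,0,0,0,34],[0,0,20,0,0,0,34]])

```text
time_s: 25.5
tool_pos: [0.6488, -0.0339, 0.1329]
orientation: [0.432, 0.56, -0.434, 0.558]
wrist_force: [0.5, 0.6, 0.4]
finger_gap: 0.034
```

```bash
python3 kn.py; python3 -c "
from g import *
R=S@Rotation.from_euler('z',90+79,degrees=True).as_matrix()
goal(seat(-150,40.4,95),tool(R),12);print(get_state()['q'].round(2))"
```

```text
side knob 57 [-78.7   3.9  60. ] [-80.4   2.8  58.9]
side grip 43 [-146.3   42.    55.9] [-148.    41.6   54.9]
side disc top 222 [[-53.9, -18.0, 85.2], [1.1, 16.1, 93.5], [30.3, 22.7, 101.9]]
[ 0.6515671  -0.03429181  0.13600096] [ 0.7 -0.1  0.8] 0.03391296281994261
t 25.6 d mm [ 74.4 -21.   -6.3] rot [-0.12  0.18 79.14] | per row [ 6.2  -1.75 -0.53] [-0.01   0.015  6.595] F [ 0.7 -0.1  0.8] gap 33.9
[-0.38  0.57  0.48  1.72 -0.32  0.93  0.48]
```

Request:
play_rows(deltas=[[6.2,-1.75,0,0,0,6.6,44],[6.2,-1.75,0,0,0,6.6,44],[6.2,-1.75,0,0,0,6.6,44],[6.2,-1.75,0,0,0,6.6,44],[6.2,-1.75,0,0,0,6.6,44],[6.2,-1.75,0,0,0,6.6,44],[6.2,-1.75,0,0,0,6.6,44],[6.2,-1.75,0,0,0,6.6,44],[6.2,-1.75,0,0,0,6.6,44],[6.2,-1.75,0,0,0,6.6,44]])

```text
time_s: 26.43
tool_pos: [0.7113, -0.0513, 0.1316]
orientation: [0.056, 0.706, -0.057, 0.704]
wrist_force: [-0.3, -0.1, -0.7]
finger_gap: 0.044
```

Request:
play_rows(deltas=[[6.2,-1.75,0,0,0,6.6,44],[6.2,-1.75,0,0,0,6.5,44],[0,0,0,0,0,0,44],[0,0,0,0,0,0,44],[0,0,0,0,0,0,44],[0,0,0,0,0,0,44],[0,0,0,0,0,0,44],[0,0,0,0,0,0,44],[0,0,0,0,0,0,44],[0,0,0,0,0,0,44]])

```text
time_s: 27.27
tool_pos: [0.7242, -0.0543, 0.1328]
orientation: [-0.023, 0.707, 0.022, 0.707]
wrist_force: [-0.9, -0.4, -0.6]
finger_gap: 0.0442
```

```bash
python3 -c "
from g import *
R=S@Rotation.from_euler('z',90+79,degrees=True).as_matrix()
goal(seat(-150,40.4,30),tool(R),10)
b,_=snap('side','s5')
cv2.imwrite('pics/c5.png',cv2.resize(b[170:300,270:410],None,fx=4.3,fy=4.3,interpolation=2))"
```

```text
t 27.27 d mm [  1.7  -0.9 -68.1] rot [0.08 0.   0.  ] | per row [ 0.17 -0.09 -6.81] [0.008 0.    0.   ] F [-0.9 -0.4 -0.6] gap 44.2
```

View pics/c5.png

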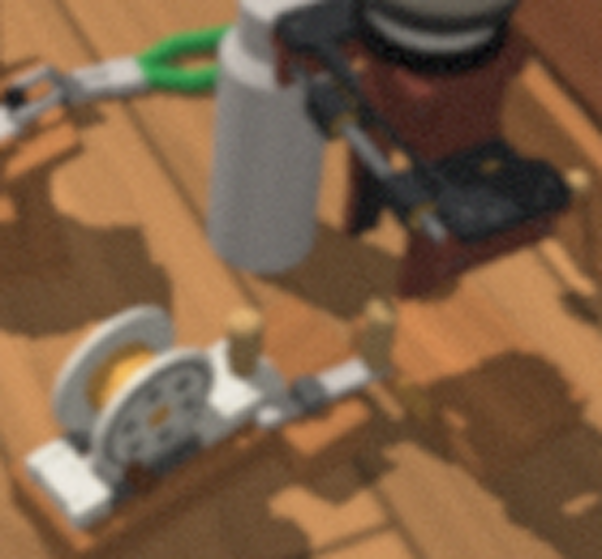

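Request:
play_rows(deltas=[[1,-0.5,-8,0,0,0,44],[0.7,-0.4,-8,0,0,0,44],[0,0,-8,0,0,0,44],[0,0,-8,0,0,0,44],[0,0,-8,0,0,0,44],[0,0,-8,0,0,0,44],[0,0,-8,0,0,0,44],[0,0,-6,0,0,0,44],[0,0,-4,0,0,0,44],[0,0,0,0,0,0,44]])

```text
time_s: 28.15
tool_pos: [0.7253, -0.0553, 0.0654]
orientation: [-0.023, 0.707, 0.022, 0.706]
wrist_force: [0.0, -0.2, -0.3]
finger_gap: 0.0442
```

Request:
play_rows(deltas=[[0,0,0,0,0,0,36],[0,0,0,0,0,0,30],[0,0,0,0,0,0,24],[0,0,0,0,0,0,20],[0,0,0,0,0,0,14],[0,0,0,0,0,0,8],[0,0,0,0,0,0,8],[0,0,0,0,0,0,8],[0,0,0,0,0,0,8],[0,0,0,0,0,0,8]], force=8)

```text
time_s: 28.98
tool_pos: [0.7262, -0.0555, 0.0671]
orientation: [-0.023, 0.707, 0.022, 0.707]
wrist_force: [-0.2, 0.3, 4.0]
finger_gap: 0.018
```

```bash
cat > lv.py <<'E'
from g import *
s=get_state();p=(S.T@(s['tool_pos']-so)*1000);h=np.array([-105.4,31.9]);v=p[:2]-h
print('p',p.round(1),'F',(S.T@s['wrist_force']).round(1),'gap',s['finger_gap'],'theta',np.arctan2(v[1],-v[0]).round(3),'r',np.hypot(*v).round(1))
E
python3 lv.py; python3 -c "
from g import *
h=np.array([-105.4,31.9])
th=np.linspace(.19,1.62,23);P=np.array([seat(h[0]-46*np.cos(t),h[1]+46*np.sin(t),0) for t in th])
print((np.diff(P,axis=0)*1000).round(1)[:,:2].tolist(),np.degrees(th[1]-th[0]))"
```

```text
p [-150.2   40.7   32.4] F [ 0.2 -0.3  4. ] gap 0.017978580514487544 theta 0.194 r 45.7
[[0.1, -3.0], [-0.1, -3.0], [-0.3, -3.0], [-0.5, -3.0], [-0.7, -2.9], [-0.9, -2.9], [-1.0, -2.8], [-1.2, -2.7], [-1.4, -2.6], [-1.6, -2.5], [-1.7, -2.4], [-1.9, -2.3], [-2.0, -2.2], [-2.2, -2.1], [-2.3, -1.9], [-2.4, -1.8], [-2.5, -1.6], [-2.6, -1.4], [-2.7, -1.3], [-2.8, -1.1], [-2.9, -0.9], [-2.9, -0.7]] 3.724225668350351
```

Gripped (18.0 mm). Swing along the arc, turning −3.72°/row.

Request:
play_rows(deltas=[[0.1,-3.0,0,0,0,-3.72,8],[-0.1,-3.0,0,0,0,-3.72,8],[-0.3,-3.0,0,0,0,-3.72,8],[-0.5,-3.0,0,0,0,-3.72,8],[-0.7,-2.9,0,0,0,-3.72,8],[-0.9,-2.9,0,0,0,-3.72,8],[-1.0,-2.8,0,0,0,-3.72,8],[-1.2,-2.7,0,0,0,-3.72,8],[-1.4,-2.6,0,0,0,-3.72,8],[-1.6,-2.5,0,0,0,-3.72,8]])

```text
time_s: 29.82
tool_pos: [0.7195, -0.0835, 0.0671]
orientation: [0.205, 0.676, -0.205, 0.677]
wrist_force: [2.1, 0.2, 1.7]
finger_gap: 0.0179
```

```bash
python3 lv.py
```

```text
p [-136.6   66.2   32.4] F [-2.1  0.4  1.7] gap 0.017887978820882028 theta 0.831 r 46.4
```

Request:
play_rows(deltas=[[-1.7,-2.4,0,0,0,-3.72,8],[-1.9,-2.3,0,0,0,-3.72,8],[-2.0,-2.2,0,0,0,-3.72,8],[-2.2,-2.1,0,0,0,-3.72,8],[-2.3,-1.9,0,0,0,-3.72,8],[-2.4,-1.8,0,0,0,-3.72,8],[-2.5,-1.6,0,0,0,-3.72,8],[-2.6,-1.4,0,0,0,-3.72,8],[-2.7,-1.3,0,0,0,-3.72,8],[0,0,0,0,0,0,8]])

```text
time_s: 30.65
tool_pos: [0.6989, -0.1013, 0.0671]
orientation: [0.391, 0.588, -0.392, 0.589]
wrist_force: [3.0, -1.5, 1.5]
finger_gap: 0.0182
```

```bash
python3 lv.py
```

```text
p [-112.2   78.2   32.4] F [-2.6  2.2  1.5] gap 0.018152910681013254 theta 1.424 r 46.8
```

Request:
play_rows(deltas=[[-2.6,-0.9,0,0,0,-3,8],[-2.0,-0.5,0,0,0,-3,8],[-1,-0.25,0,0,0,-1,8],[-1,-0.25,0,0,0,-1,8],[-1,-0.2,0,0,0,-0.5,8],[-1,-0.2,0,0,0,0,8],[-0.5,-0.1,0,0,0,0,8],[0,0,0,0,0,0,8],[0,0,0,0,0,0,8],[0,0,0,0,0,0,8]])

```text
time_s: 31.48
tool_pos: [0.6914, -0.1036, 0.0672]
orientation: [0.433, 0.558, -0.432, 0.561]
wrist_force: [8.5, -2.3, -1.6]
finger_gap: 0.0179
```

```bash
python3 lv.py
```

```text
p [-104.4   78.5   32.5] F [-7.6  4.3 -1.6] gap 0.017903280032372324 theta 1.593 r 46.6
```

Request:
play_rows(deltas=[[1,0.2,0,0,0,0,8],[0,0,0,0,0,0,30],[0,0,0,0,0,0,36],[0,0,0,0,0,0,36],[0,0,5,0,0,0,36],[0,0,15,0,0,0,36],[0,0,25,0,0,0,36],[0,0,30,0,0,0,36],[0,0,30,0,0,0,36],[0,0,30,0,0,0,36]])

```text
time_s: 32.32
tool_pos: [0.6897, -0.1032, 0.2044]
orientation: [0.433, 0.559, -0.434, 0.559]
wrist_force: [0.8, 0.3, -0.0]
finger_gap: 0.036
```

Request:
play_rows(deltas=[[10,-25,20,0,0,0,36],[10,-25,20,0,0,0,36],[10,-25,10,0,0,0,36],[0,-25,0,0,0,0,36],[0,-25,0,0,0,0,36],[0,-25,0,0,0,0,36],[0,-25,0,0,0,0,36],[0,-10,0,0,0,0,36],[0,0,0,0,0,0,36],[0,0,0,0,0,0,36]])

```text
time_s: 33.15
tool_pos: [0.72, -0.2875, 0.2523]
orientation: [0.433, 0.559, -0.433, 0.558]
wrist_force: [-0.0, 0.4, -0.1]
finger_gap: 0.0364
```

```bash
python3 kn.py; python3 -c "
from h import *
b=np.load('kside.npz')['p'];a=np.load('ktop.npz')['p']
A=cv2.resize(a[130:250,290:370],None,fx=4.5,fy=4.5,interpolation=2);B=cv2.resize(b[190:310,270:370],None,fx=4.5,fy=4.5,interpolation=2)
cv2.imwrite('pics/c6.png',np.hstack([A,B[:,:430]]))"
```

```text
side knob 56 [-78.3   4.   59.3] [-80.6   2.6  58.7]
side grip 51 [-101.    81.7   55.9] [-102.5   80.5   54.7]
side disc top 220 [[-28.9, -18.2, 85.8], [2.4, 17.2, 92.7], [29.3, 22.9, 101.0]]
top knob 38 [-84.8  -2.1  60.3] [-84.3  -1.7  59.7]
top grip 26 [-107.4   76.1   54.6] [-106.7   75.1   55.6]
top disc top 96 [[-34.0, -22.6, 85.2], [-3.5, 11.1, 92.9], [23.3, 18.6, 101.8]]
[ 0.72077085 -0.28537324  0.25192053] [0.8 1.1 0. ] 0.035684690917515076
```

View pics/c6.png

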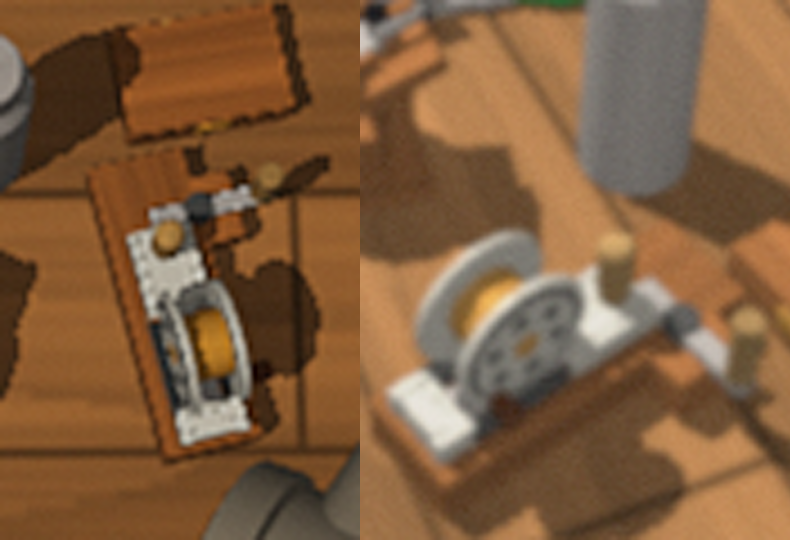

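```bash
python3 -c "
from plant import order
print(order.close_job())"
```

```text
the job is handed in; nothing more can be done
None
```

The job is handed in at about 33 s on the robot's clock; close-out gives no verdict. The larger reel was pulled straight off its rack and turned half round. It was set on the seat with the crank knob on the lever's side and pushed under the fixed hood until it stopped at about 9 N. Then I slid the loose hood to its stop (44.7 mm of travel, 10 N) and swung the lever to its stop at about 1.59 rad by the tool position (7.6 N).

**Last pictures:**
- The reel is upright in the seat, the hood is over the foot's rear end, and the lever lies across behind it.
- The hood knob is 79–81 mm behind the reel's centre (80 expected).
- The lever grip is offset (-22, 77 to 78) mm from the knob, against (-23, 78) expected for fully locked.
- The gripper was withdrawn, with wrist force near zero.
- Around the seat, the fly box and flask looked undisturbed. I did not re-measure the other tackle, including the small reel, at the end.

**What disagreed:**
- The two cameras differ by about 4–5 mm along the seat, so I relied on relative distances and contact stops.
- My first estimate of the saddle point was about 4.5 mm off along x. The stop against the fixed hood corrected it, but the hood's stop suggested a correction about 2.4 mm smaller. The reel's absolute x position is therefore known only to about 2–3 mm.

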